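# Square a heater plate up in a jig and shut its gate

## Task

On the stockroom bench, slide the flat brass heater plate along the bed of the squaring jig, without lifting it, until its long far edge lies flush against the back fence and its left end touches the side stop. Only then swing the red gate fully shut in front of it, leaving the plate still tight in its corner. Leave everything else on the bench, and the two small parts on the jig behind the fence, where they are.

Things in the scene. Friction and masses are not known exactly. Their poses are not given: they have to be found in the camera images.
- jig: Squaring jig fixed to the bench (its place varies, yaw up to 0.28 rad): dark steel bed 280 x 340 mm, 12 mm thick. Origin at bench level; x towards its fence (away from the robot at yaw 0), y towards its side stop (robot's left at yaw 0), z up. Bed from x -120 to +160 and y -170 to +170 mm, top at z = 12. Along its x-far strip, behind the fence, lie two small loose parts.
- fence (a point): Middle of the top near edge of the jig's back fence, a bright steel rail along the jig's y, 275 mm long, 12 mm thick, 12 mm above the bed. The near face is at x = +95 mm in the jig's frame.
- side_stop (a point): Middle of the top inner edge of the side stop, a bright steel block on the bed at the fence's left end, x +30 to +80 mm in the jig's frame, 12 mm above the bed. Its inner face (towards the plate) is at y = +125 mm.
- home (a point): Point on the bed's top where the plate's origin is when the plate is home against both fence and side stop: x = +50, y = +50 mm in the jig's frame. The home plate is parallel to the jig.
- plate: Loose brass heater plate, 90 (x) x 150 (y) x 18 mm, 0.4 to 0.75 kg, flat on the bed, short of both stops, turned up to 0.28 rad from the jig. Origin: centre of its underside. Its +x long edge (45 mm from the origin) goes against the fence, its +y end (75 mm) against the side stop. Black cover 40 x 50 x 6 mm on top at y = -35. Sliding it takes about 2 to 6 N.
- edge_right (a point): Point on the plate's far long edge, 70 mm to the right (-y) of its middle, at half thickness (plate frame 45, -70, 9 mm).
- edge_left (a point): Point on the plate's far long edge, 70 mm to the left (+y) of its middle (plate frame 45, 70, 9 mm).
- end_left (a point): Middle of the plate's left (+y) end face (plate frame 0, 75, 9 mm).
- gate (a joint): Red swing gate on the jig, rad. 0 = shut (end of travel): bar along the jig's -y, 3 mm in front of the home plate's near edge; 1.57 = bar along the jig's -x; limit 1.9. Starts open at 1.25 to 1.8. Turns about an upright pivot, stays where left, needs 1 to 2 N at the knob. Bar 16 mm wide, reaching 110 mm from the pivot, 4 to 22 mm above the bed; the plate blocks it if in its way.
- gate_knob (a point): Centre of the top of the gate's black upright knob, a round peg 16 mm in diameter, clear for 40 mm below this point, which is 76 mm above the bench. 100 mm from the pivot: at gate angle a, in the jig's frame, it is at pivot + 100 mm x (-sin a, -cos a).
- gate_pivot (a point): Top of the gate's pivot, on its axis, at x = -6, y = +147 mm in the jig's frame.
- collar: Steel ring 34 mm across, 14 mm high, lying loose on the jig's bed behind the fence; leave alone. Origin under its centre.
- gauge: Aluminium round gauge, 26 mm in diameter, 40 mm tall, standing loose on the jig's bed behind the fence; leave alone. Origin under its centre.
- wrench: Steel wrench 170 mm long lying on the bench, left of the jig; leave alone.
- screwdriver: Green-handled screwdriver 190 mm long lying on the bench, right of the jig; leave alone.
- jar: Jar 64 mm in diameter, 85 mm tall, on the bench, left; leave alone.
- tape: Yellow ring (reel core) 100 mm across, 25 mm high, on the bench, right; leave alone.
- carton: Cardboard carton 70 x 100 x 50 mm on the bench, left; leave alone.
Things that resemble listed ones, but are neither listed nor needed, are in the scene too. Of the things like the plate, leave any that is green; of the rest the larger one is meant.

How it is judged:
By the outcome, as a careful person would: the job done as asked, in the order asked, and still so for the second after the job is handed in, with the robot touching nothing.
It also fails if it takes over 58 s, if anything falls off the work surface, if the arm or the gripper's body presses on something with over 40 N, if the wrist force passes 120 N, or if a joint passes its speed limit or range.

## Robot

A 6-joint arm with a two-finger parallel gripper is mounted at the origin on the work surface. World frame = base frame: x ahead of the robot, y to its left, z up, the work surface at z = 0. Lengths are in mm, angles in rad, forces in N, time in s.
With the tool pointing down it reaches from about 250 to 775 mm from the base axis. Payload 4 kg.
Tool frame: the origin (TCP) lies on the mounting face of the last link; the fingertips stand manip.nose_length ahead of it and the grasp point (between the pads) lies 155 mm ahead of it (manip.nose_length is the distance from the TCP to the fingertips, in mm); z points along the fingers, y is the direction in which the jaws open and shut (so a half turn about z gives the same grasp; the last joint's range is limited). The gripper opens to 85 mm and grips with 20 to 120 N. Pads are 22 mm wide; open, the fingers measure 114 mm over their backs; the gripper's body (76 mm by 85 mm) begins 54 mm behind the grasp point. The pads swing forward as they close: fully open they stand 13 mm farther back than shut.
Start: joints at [-1.417, 0.087, 1.371, -0, 1.684, -0.103], TCP at [139.686, -531.966, 404.741] pointing down, gripper open.
Joint ranges: [-3.1, 3.1], [-0.76, 2.03], [0.27, 2.55], [-1.08, 4.22], [0.17, 2.65], [-2.57, 2.57]. Speed limits (rad/s): [2.79, 2.79, 3.14, 3.14, 3.14, 3.14].

## Interface

Orientations are given as a unit quaternion [x, y, z, w].
In Python, from bench import manip, viewer gives the robot as it stands.
- The arm moves only by the tool drive_tool, never from a script. Its argument "series" is a list of rows, each an object with "xyz": the shift along the tool's x, y, z in cm, a list of three; "turn": the turn, a rotation vector about the tool's x, y, z in degrees, a list of three. A call has 1 to 12 rows; each row shifts and turns the pose as measured when the row begins, along the tool's axes as they then stand; what a row does not reach is not made up. A row lasts 1/10 s, in which the tool goes at most 50 mm and 8.59 degrees, less where a joint would pass 70% of its speed; a pose out of reach is approached as far as the arm can. A call is refused whole if a number of a shift passes 5 or a number of a turn 8.59, either way. A call with a gripper value outside its range is refused whole. "fingers" is the finger opening in cm, from 0 to 8.54, set as the call begins (left out, the last holds). The fingers move at their own pace and stop on an object; "squeeze" is the grip in N (left out, the last holds). Time passes only in rows, so rows that do not move let the fingers close. It gives the time, the measured TCP pose, the force and the opening at its end, in the units of the state.
- manip.read_state(): the state, without advancing time (a new reading comes with each control period).
- viewer.get_image(name): name is "side" or "top" or "wrist"; returns a dict with "color" (400x640x3 uint8, blue, green, red), "camera_matrix" (3x3 intrinsics, pixels), "k1" (the pictures are not rectified: a ray, as slopes to the right and down, at radius r is drawn at 1 + k1 r^2 times it, then the intrinsics apply), "cam_to_world" (4x4, takes a point from camera to world coordinates); the wrist camera has in their place "mount" (4x4, takes a point from camera to tool coordinates, whose origin is the TCP and whose axes are the flange's). Camera axes: x right, y down, z forward; pixel columns grow to the right and rows downward; lengths in mm; the calibration is good to about 2 mm. A picture is of the moment at which its call begins: read the wrist's pose just before it. There is no depth.
- manip.hand_in(): hands the job in, once; it reports no verdict.
The state is a dict: "t": time; "joint_pos": joint angles; "qd": joint speeds; "joint_efforts": joint torques, N m; "tcp_pos": TCP position; "eef_rot": TCP orientation; "force": force on the tool from outside, world axes, zero at the start; "wrist_torque": the same for the moment, N m; "opening": finger opening in mm.
Only numpy, scipy, OpenCV 4.12 (cv2) and the standard library are available. Lean on these libraries where they do the work, as an engineer would, in place of code of your own. Each camera call takes 0.05 s, during which the arm holds its last target.

## Working session

There is one attempt and no reset: what is moved stays moved. The work goes in short steps, Python scripts to look and compute and a tool call to move; the robot and the scene stay as the last step left them, time stands still between calls to the robot, and variables do not carry over. Pictures are saved under pics/ and viewed, and the job is handed in when it is done.

Besides the shell and the picture viewer there is one more tool, called after "Emit:" as a command line: name --argument value ..., lists and objects as JSON in quotes. drive_tool: Moves the arm, as the interface text tells. Its arguments: {"type":"object","properties":{"series":{"type":"array"},"fingers":{"type":"number"},"squeeze":{"type":"number"}},"required":["series"]}

```bash
ls; mkdir -p pics
python3 - <<'E'
from bench import manip, viewer
import cv2
print(manip.nose_length, manip.read_state())
for n in ["side","top","wrist"]:
    im=viewer.get_image(n); cv2.imwrite(f"pics/{n}0.png",im["color"]); print(n,im["camera_matrix"],im["k1"],im.get("cam_to_world",im.get("mount")))
E
```

```text
pics
173.4 {'t': 0.0, 'joint_pos': array([-1.41707541e+00,  8.79688265e-02,  1.37229305e+00,  4.68601932e-06,
        1.68361239e+00, -1.03083182e-01]), 'qd': array([ 6.30846047e-04,  1.26662693e-03, -1.72651266e-04, -1.67995756e-03,
        4.02056343e-05,  1.17587675e-03]), 'joint_efforts': array([-4.37997660e-04, -3.51871562e+01, -3.13268566e+01, -1.73195767e-04,
        1.07671335e-02, -2.69117550e-05]), 'tcp_pos': array([ 139.68167984, -531.84354307,  403.5114523 ]), 'eef_rot': array([ 9.91767098e-01,  1.28049686e-01, -2.65531187e-05, -1.14049763e-03]), 'force': array([-0.65972289,  0.284359  , -0.14924172]), 'wrist_torque': array([-0.00387168,  0.03928224, -0.01466601]), 'opening': 85.1594085057318}
side [[436.23304217   0.         325.18800774]
 [  0.         436.23304217 190.10137924]
 [  0.           0.           1.        ]] 0.010973446896987716 [[-9.42824038e-01 -1.84967315e-01  2.77254263e-01  1.80113910e+02]
 [-3.33254564e-01  5.35470198e-01 -7.76023880e-01  1.01856042e+03]
 [-4.92234144e-03 -8.24050217e-01 -5.66495376e-01  7.88055777e+02]
 [ 0.00000000e+00  0.00000000e+
[... 179 characters left out ...]
5631584 [[-5.53879116e-04 -9.82868039e-01  1.84309822e-01  2.74025694e+02]
 [-9.99947684e-01  2.42688031e-03  9.93681691e-03  5.75322049e+01]
 [-1.02138776e-02 -1.84294676e-01 -9.82817963e-01  1.41579317e+03]
 [ 0.00000000e+00  0.00000000e+00  0.00000000e+00  1.00000000e+00]]
wrist [[359.94356518   0.         323.55665291]
 [  0.         359.94356518 201.10763374]
 [  0.           0.           1.        ]] -0.007336214604697177 [[ 5.49906900e-04 -9.65926356e-01 -2.58816484e-01  6.54853513e+01]
 [ 9.99999785e-01  6.23523739e-04 -2.02348899e-04 -7.27346607e-01]
 [ 3.56832356e-04 -2.58816317e-01  9.65926491e-01  3.15781885e+01]
 [ 0.00000000e+00  0.00000000e+00  0.00000000e+00  1.00000000e+00]]
```

View pics/top0.png

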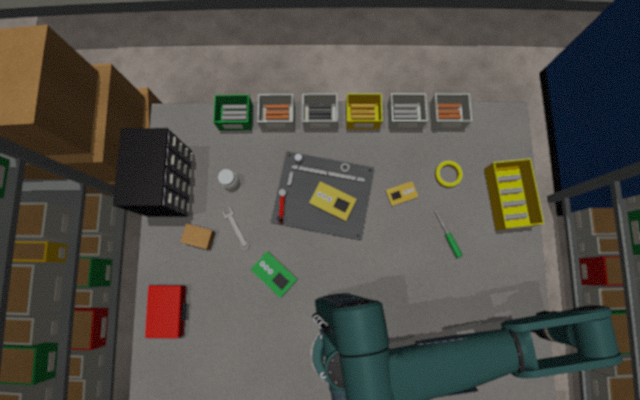

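View pics/side0.png

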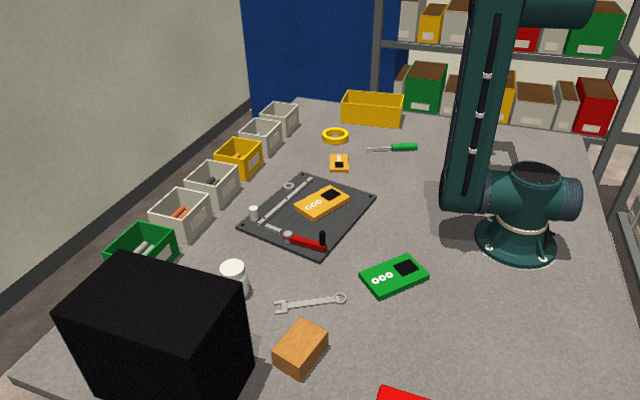

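Run:
```python
import cv2
a=cv2.imread("pics/top0.png")[70:270,180:480]
cv2.imwrite("pics/top0z.png",cv2.resize(a,None,fx=2.66,fy=2.66,interpolation=cv2.INTER_CUBIC))
```

```text
(no output)
```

View pics/top0z.png

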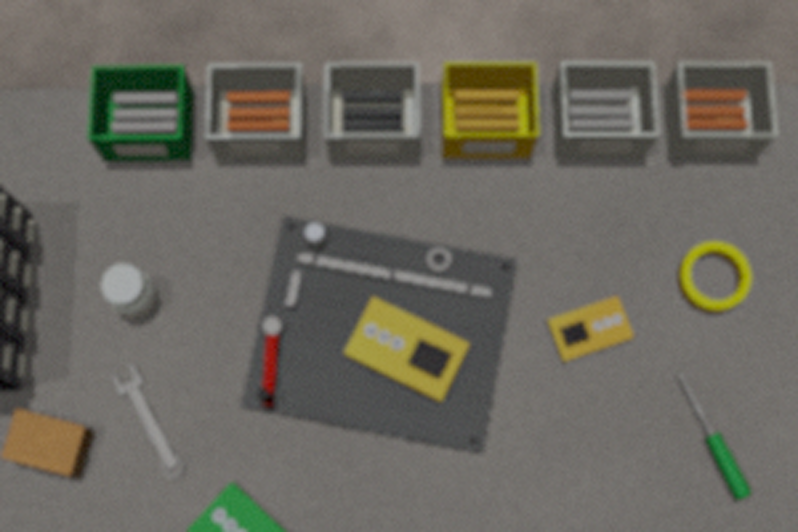

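The plate-like things are the yellow plate on the jig at (333,201), a smaller yellow one at (402,193) and a green one at (273,274). The one meant is the larger non-green plate, on the jig bed; the crop confirms it. Next I'll measure.

```bash
cat > h.py <<'E'
import numpy as np, cv2
from scipy.spatial.transform import Rotation as R
from bench import manip, viewer
def shot(n,save=None):
    s=manip.read_state(); im=viewer.get_image(n)
    if save: cv2.imwrite("pics/"+save,im["color"])
    if n=="wrist":
        T=np.eye(4);T[:3,:3]=R.from_quat(s["eef_rot"]).as_matrix();T[:3,3]=s["tcp_pos"];T=T@im["mount"]
    else: T=im["cam_to_world"]
    return im["color"],dict(K=im["camera_matrix"],k=im["k1"],T=np.array(T))
def ray(c,uv):
    uv=np.atleast_2d(np.float64(uv))
    p=cv2.undistortPoints(uv[:,None],c["K"],np.array([c["k"],0,0,0.])).reshape(-1,2)
    d=np.c_[p,np.ones(len(p))]@c["T"][:3,:3].T
    return c["T"][:3,3],d
def onz(c,uv,z):
    o,d=ray(c,uv); return (o+d*((z-o[2])/d[:,2])[:,None])[:,:2]
def proj(c,X):
    X=np.atleast_2d(np.float64(X));Ti=np.linalg.inv(c["T"])
    r=cv2.Rodrigues(Ti[:3,:3])[0]
    return cv2.projectPoints(X,r,Ti[:3,3],c["K"],np.array([c["k"],0,0,0.]))[0].reshape(-1,2)
def mask(img,lo,hi,roi=None):
    m=cv2.inRange(cv2.cvtColor(img,cv2.COLOR_BGR2HSV),np.array(lo),np.array(hi))
    if roi is not None:
        q=np.zeros_like(m); x0,y0,x1,y1=roi; q[y0:y1,x0:x1]=m[y0:y1,x0:x1]; m=q
    return m
def big(m):
    m=cv2.morphologyEx(m,cv2.MORPH_CLOSE,np.ones((5,5)))
    return max(cv2.findContours(m,cv2.RETR_EXTERNAL,cv2.CHAIN_APPROX_NONE)[0],key=cv2.contourArea)
def rectz(c,cont,z):
    P=onz(c,cont.reshape(-1,2),z); return cv2.minAreaRect(P.astype(np.float32))
E
python3 - <<'E'
from h import *
img,c=shot("top")
ct=big(mask(img,(15,90,80),(35,255,255),(290,170,365,230)))
print(rectz(c,ct,30))
m=mask(img,(0,0,0),(180,90,85),(265,140,385,250))
hsv=cv2.cvtColor(img,cv2.COLOR_BGR2HSV);print(hsv[230,320],hsv[260,340],hsv[180,300])
b=big(m); print(cv2.minAreaRect(b)); 
for p in [(292,154),(372,166),(271,221),(361,240)]: print(p,onz(c,p,12))
fe=[(294,166),(365,180)]; print("fence",onz(c,fe,24))
print("pivot,knob",onz(c,[(282,192)],40),onz(c,[(281,220)],76))
E
```

```text
((543.4618530273438, 29.12200164794922), (154.64495849609375, 94.68585205078125), 62.99089050292969)
[105   6  81] [ 17  15 118] [ 0  0 76]
((322.47198486328125, 195.40399169921875), (91.23157501220703, 74.14801788330078), 10.304847717285156)
(292, 154) [[727.27213575 181.76694251]]
(372, 166) [[ 679.00485552 -120.69218677]]
(271, 221) [[470.63666382 255.64260176]]
(361, 240) [[400.28900018 -73.72369733]]
fence [[676.46609633 172.54163884]
 [621.73281103 -91.77992801]]
pivot,knob [[573.53965556 213.8650023 ]] [[465.16592065 211.48103106]]
```

Emit:
drive_tool --series '[{"xyz": [3.5,-3.4,-0.3],"turn": [0,0,0]},{"xyz": [3.5,-3.4,-0.3],"turn": [0,0,0]},{"xyz": [3.5,-3.4,-0.3],"turn": [0,0,0]},{"xyz": [3.5,-3.4,-0.3],"turn": [0,0,0]},{"xyz": [3.5,-3.4,-0.3],"turn": [0,0,0]},{"xyz": [3.5,-3.4,-0.3],"turn": [0,0,0]},{"xyz": [3.5,-3.4,-0.3],"turn": [0,0,0]},{"xyz": [3.5,-3.4,-0.3],"turn": [0,0,0]},{"xyz": [3.5,-3.4,-0.3],"turn": [0,0,0]},{"xyz": [3.5,-3.4,-0.3],"turn": [0,0,0]},{"xyz": [3.5,-3.4,-0.3],"turn": [0,0,0]},{"xyz": [3.5,-3.4,-0.3],"turn": [0,0,0]}]'

```text
t: 1.4
tcp_pos: [447.1, -22.6, 438.7]
eef_rot: [0.993, 0.121, 0.001, -0.002]
force: [0.2, -0.9, 0.6]
opening: 85.0
```

Emit:
drive_tool --series '[{"xyz": [1,-3,0],"turn": [0,0,8.5]},{"xyz": [0,-3,0],"turn": [0,0,8.5]},{"xyz": [0,-1,0],"turn": [0,0,8.5]},{"xyz": [0,0,0],"turn": [0,0,0]},{"xyz": [0,0,0],"turn": [0,0,0]}]'

```text
t: 1.9
tcp_pos: [448.9, 56.5, 437.8]
eef_rot: [0.995, -0.098, -0.0, -0.003]
force: [-0.4, -0.1, 0.1]
opening: 85.3
```

Run:
```python
from h import *
img,c=shot("wrist","w1.png")
s=manip.read_state();print(s["t"],s["tcp_pos"],s["joint_pos"],s["eef_rot"])
```

```text
1.95 [448.91532602  56.2682644  437.78523143] [-0.00312274 -0.13652725  1.52466818  0.00718525  1.75297903  1.76668788] [ 9.95111543e-01 -9.86938602e-02 -1.04754273e-04 -3.53935358e-03]
```

View pics/w1.png

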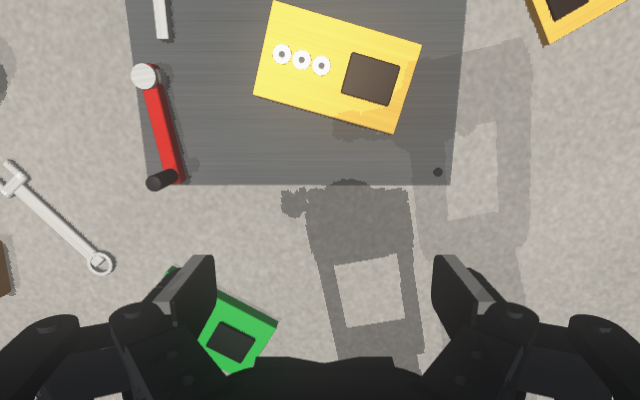

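The wrist view shows the plate at (337,67), the gate pivot at (146,76) and the knob at (160,180). The fence is just out of frame, so I'll shift forward.

Emit:
drive_tool --series '[{"xyz": [4,0,0],"turn": [0,0,0]},{"xyz": [4,0,0],"turn": [0,0,0]},{"xyz": [2,0,0],"turn": [0,0,0]},{"xyz": [0,0,0],"turn": [0,0,0]},{"xyz": [0,0,0],"turn": [0,0,0]}]'

```text
t: 2.45
tcp_pos: [548.8, 30.6, 436.5]
eef_rot: [0.995, -0.098, -0.001, -0.003]
force: [-0.4, 0.8, -0.1]
opening: 85.5
```

Run:
```python
from h import *
img,c=shot("wrist","w2.png")
s=manip.read_state();print(s["t"],s["tcp_pos"],s["eef_rot"])
import pickle;pickle.dump(c,open("c2.pkl","wb"))
ct=big(mask(img,(15,90,80),(35,255,255),(200,50,500,280)))
print(rectz(c,ct,30))
```

```text
2.5 [548.60850172  30.60304478 436.47405477] [ 0.9952016  -0.09780197 -0.00105546 -0.00272764]
((544.3780517578125, 29.04468536376953), (149.3001251220703, 90.68244934082031), 63.32716369628906)
```

View pics/w2.png

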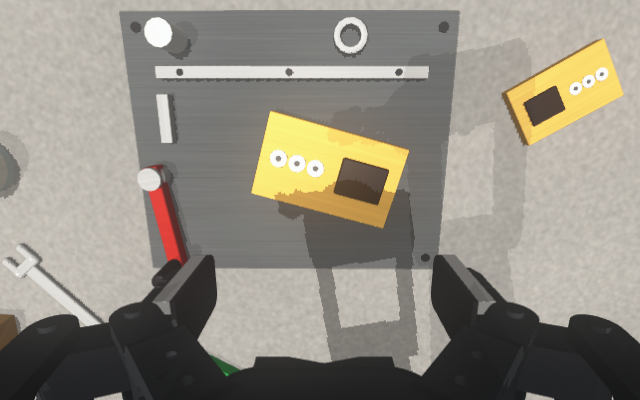

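```bash
cat > jig.py <<'E'
from h import *
import pickle
def whites(img,roi):
    return big(mask(img,(0,0,165),(180,60,255),roi))
def line(P):
    vx,vy,x,y=cv2.fitLine(P.astype(np.float32),cv2.DIST_HUBER,0,0.01,0.01).ravel(); return np.array([vx,vy]),np.array([x,y])
E
python3 - <<'E'
from jig import *
img=cv2.imread("pics/w2.png"); c=pickle.load(open("c2.pkl","rb"))
f=whites(img,(150,62,435,85)); r=rectz(c,f,24); print("fence",r)
st=whites(img,(150,90,180,150)); print("stop",rectz(c,st,24))
bp=cv2.boxPoints(r); print(bp)
# near edge: bottom contour points per column
m=np.zeros(img.shape[:2],np.uint8); cv2.drawContours(m,[f],-1,255,-1)
us=np.arange(165,420); vs=np.array([np.nonzero(m[:,u])[0].max() for u in us])+0.5
P=onz(c,np.c_[us,vs],24); v,p=line(P); v=v*np.sign(v[1]); yaw=np.arctan2(-v[0],v[1]); print("yaw",yaw,p)
m2=np.zeros(img.shape[:2],np.uint8); cv2.drawContours(m2,[st],-1,255,-1)
rs=np.arange(100,139); uu=np.array([np.nonzero(m2[q])[0].max() for q in rs])+0.5
Q=onz(c,np.c_[uu,rs],24)
ex=np.array([np.cos(yaw),np.sin(yaw)]);ey=np.array([-np.sin(yaw),np.cos(yaw)])
fx=np.median(P@ex); sy=np.median(Q@ey); O=ex*(fx-95)+ey*(sy-125)
print("jig origin",O, "stop range x",(Q-O)@ex)
tj=lambda X:np.c_[(X-O)@ex,(X-O)@ey]
print("fence ends y",tj(bp.astype(float)))
print("pivot z40",tj(onz(c,[(149,178)],40)),tj(onz(c,[(149,178)],50)))
print("bed corners",tj(onz(c,[(121,12),(460,12),(440,268)],12)))
print("plate",tj(np.array([[544.38,29.04]])), -0.4655-yaw)
c1=dict(c);
pickle.dump((O,yaw),open("jig.pkl","wb"))
E
```

```text
fence ((649.9879150390625, 46.875579833984375), (273.6758117675781, 10.538534164428711), 78.75865173339844)
stop ((630.9122314453125, 186.26553344726562), (11.48632526397705, 48.546295166015625), 78.76422882080078)
[[618.1443   -86.309845]
 [628.4806   -88.36426 ]
 [681.83154  180.061   ]
 [671.49524  182.11542 ]]
yaw -0.19607577 [649.42914   73.403015]
jig origin [551.63315279  68.67628518] stop range x [73.22112882 72.23458633 71.24668708 70.25742792 69.26680569 68.27481724
 67.2814594  66.28603998 65.28996552 64.29251218 63.29367674 62.29345598
 61.29184668 60.28884558 59.28444945 58.27865502 57.27145901 56.26250029
 55.25252381 54.24113598 53.22833349 52.21411301 51.19847123 50.18140478
 49.16291034 48.14298452 47.1215708  46.09880535 45.07459848 44.04894678
 43.02184684 41.99329523 40.96328853 39.93182329 38.89889604 37.86476036
 36.82893265 35.79163261 34.75285673]
fence ends y [[  95.43136921 -139.05856844]
 [ 105.96985987 -139.05987863]
 [ 106.00344202  134.61592393]
 [  95.46495136  134.61723411]]
pivot z40 [[ -4.81998017 145.98362465]] [[ -2.77626567 140.96595665]]
bed corners [[ 157.9419704   167.13427944]
 [ 157.58631873 -169.8220743 ]
 [-118.8920564  -173.45158617]]
plate [[  0.60783997 -40.28987302]] -0.26942423
```

Run:
```python
from jig import *
c=pickle.load(open("c2.pkl","rb")); cc=dict(c); 
from bench import viewer
im=viewer.get_image("wrist"); cc["T"]=im["mount"]
for z in (155,160.4,173.4):
    print(z,proj(cc,[[11,-42.5,z],[-11,-42.5,z],[11,42.5,z],[-11,42.5,z],[11,-57,z]]).round(0).tolist())
O,yaw=pickle.load(open("jig.pkl","rb"))
ex=np.array([np.cos(yaw),np.sin(yaw)]);ey=np.array([-np.sin(yaw),np.cos(yaw)])
# knob from w1: bar direction via red mask at z=34
img=cv2.imread("pics/w2.png"); r=big(mask(img,(0,150,80),(6,255,255),(130,150,200,275)))
q=rectz(c,r,34); B=cv2.boxPoints(q).astype(float); print(np.c_[(B-O)@ex,(B-O)@ey],q)
cv2.imwrite("pics/w2z.png",cv2.resize(img[150:350,130:290],None,fx=3,fy=3))
```

```text
155 [[211.0, 256.0], [215.0, 309.0], [440.0, 256.0], [435.0, 309.0], [172.0, 256.0]]
160.4 [[215.0, 250.0], [219.0, 301.0], [436.0, 250.0], [431.0, 301.0], [177.0, 250.0]]
173.4 [[224.0, 238.0], [228.0, 286.0], [427.0, 238.0], [423.0, 286.0], [190.0, 238.0]]
[[-103.05938285  123.54020239]
 [ -15.56387904  136.13668183]
 [ -17.83588455  151.91797581]
 [-105.33141829  139.32149042]] ((519.1763916015625, 215.54281616210938), (15.94400691986084, 88.39757537841797), 86.9581069946289)
```

View pics/w2z.png

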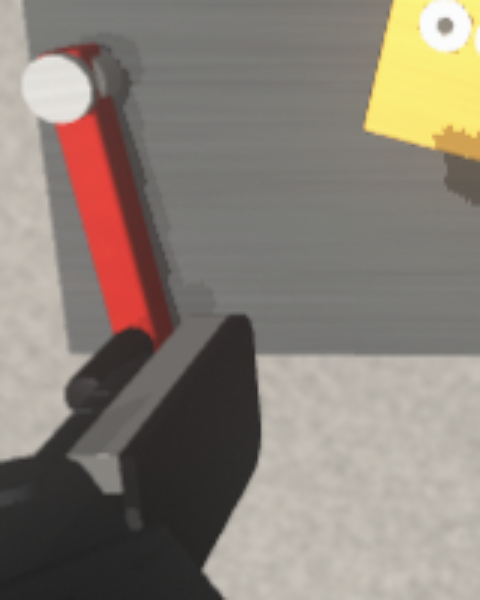

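Emit:
drive_tool --series '[{"xyz": [-2.5,0,3.5],"turn": [0,0,0]},{"xyz": [-2.5,0,3.5],"turn": [0,0,0]},{"xyz": [-2.5,0,3.5],"turn": [0,0,0]},{"xyz": [-2.2,0,3.5],"turn": [0,0,0]},{"xyz": [0,0.2,4],"turn": [0,0,0]},{"xyz": [0,0,4],"turn": [0,0,0]},{"xyz": [0,0,2],"turn": [0,0,0]},{"xyz": [0,0,0.8],"turn": [0,0,0]},{"xyz": [0,0,0],"turn": [0,0,0]}]'

```text
t: 3.45
tcp_pos: [442.7, 50.5, 186.7]
eef_rot: [0.995, -0.095, 0.007, -0.004]
force: [0.5, 0.2, -0.5]
opening: 85.5
```

```bash
cat >> jig.py <<'E'
O,yaw=pickle.load(open("jig.pkl","rb"))
ex=np.array([np.cos(yaw),np.sin(yaw)]);ey=np.array([-np.sin(yaw),np.cos(yaw)])
def J(X): X=np.atleast_2d(X)[:,:2]; return np.c_[(X-O)@ex,(X-O)@ey]
def st():
    s=manip.read_state(); q=s["eef_rot"]; M=R.from_quat(q).as_matrix()
    f=s["force"]; print("t",round(s["t"],2),"tool jig",J(s["tcp_pos"]).round(1),"z",s["tcp_pos"][2].round(1),"head-yaw deg",np.degrees(np.arctan2(M[1,0],M[0,0])-yaw).round(2),"tilt",M[:2,2].round(4),"Fjig",[round(float(f[:2]@ex),1),round(float(f[:2]@ey),1),round(float(f[2]),1)],"open",round(s["opening"],1))
E
python3 -c "
from jig import *
st()"
```

```text
t 3.45 tool jig [[-103.4  -39. ]] z 186.7 head-yaw deg 0.34 tilt [0.0137 0.006 ] Fjig [0.5, 0.3, -0.5] open 85.5
```

Emit:
drive_tool --series '[{"xyz": [0.3,0,0.5],"turn": [-0.5,-0.7,0.3]},{"xyz": [0,0,0.4],"turn": [0,0,0]},{"xyz": [0,0,0],"turn": [0,0,0]}]'

```text
t: 3.75
tcp_pos: [447.5, 50.0, 181.2]
eef_rot: [0.995, -0.097, 0.003, 0.0]
force: [0.6, -0.4, -0.2]
opening: 85.4
```

```bash
python3 -c "
from jig import *
st(); shot('side','s1.png'); i=cv2.imread('pics/s1.png')[130:300,200:420]; cv2.imwrite('pics/s1z.png',cv2.resize(i,None,fx=3.4,fy=3.4))"
```

```text
t 3.75 tool jig [[-98.5 -38.6]] z 181.2 head-yaw deg 0.05 tilt [ 0.0068 -0.0009] Fjig [0.7, -0.3, -0.2] open 85.4
```

View pics/s1z.png

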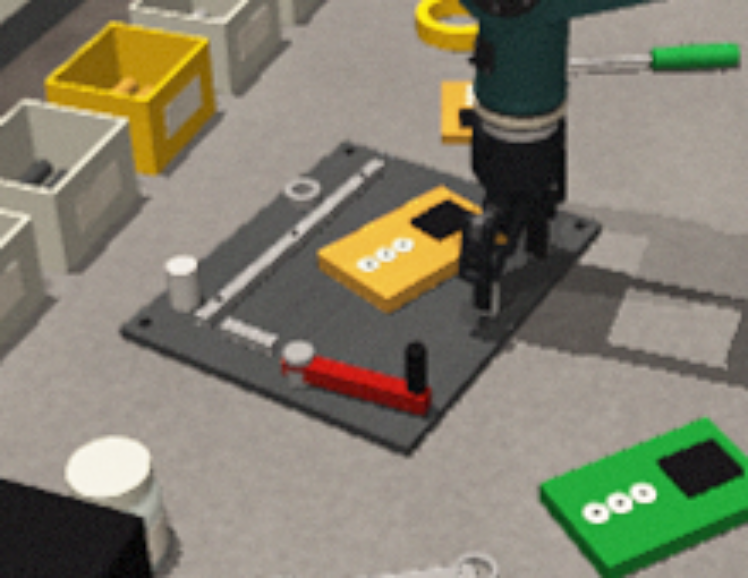

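Emit:
drive_tool --series '[{"xyz": [0.8,0,0.4],"turn": [0,-0.4,0]},{"xyz": [0.8,0,0],"turn": [0,0,0]},{"xyz": [0.8,0,0],"turn": [0,0,0]},{"xyz": [0.8,0,0],"turn": [0,0,0]},{"xyz": [0.8,0,0],"turn": [0,0,0]},{"xyz": [0.8,0,0],"turn": [0,0,0]},{"xyz": [0,0,0],"turn": [0,0,0]}]'

```text
t: 4.5
tcp_pos: [498.7, 39.2, 177.8]
eef_rot: [0.995, -0.098, -0.002, 0.0]
force: [-0.1, -0.1, -0.1]
opening: 85.3
```

```bash
python3 -c "
from jig import *
st()
img,c=shot('wrist','w3.png')
img,c=shot('top','t3.png')
ct=big(mask(img,(15,90,80),(35,255,255),(290,150,365,230)));print(rectz(c,ct,30))"
```

```text
t 4.5 tool jig [[-46.1 -39.3]] z 177.8 head-yaw deg -0.03 tilt [-0.0041 -0.0005] Fjig [-0.1, -0.1, -0.1] open 85.3
((616.8924560546875, 76.99262237548828), (25.891483306884766, 7.60322904586792), 89.81887817382812)
```

View pics/w3.png

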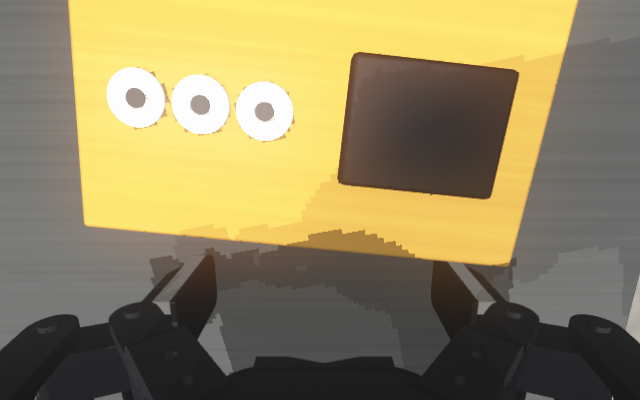

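The right finger is turning the plate square, as planned. I'll continue.

Emit:
drive_tool --series '[{"xyz": [0.6,0,0],"turn": [0,0.2,0]},{"xyz": [0.6,0,0],"turn": [0,0,0]},{"xyz": [0.6,0,0],"turn": [0,0,0]},{"xyz": [0.6,0,0],"turn": [0,0,0]},{"xyz": [0.5,0,0],"turn": [0,0,0]},{"xyz": [0,0,0],"turn": [0,0,0]}]'

```text
t: 5.2
tcp_pos: [525.9, 34.2, 177.5]
eef_rot: [0.995, -0.097, -0.005, 0.0]
force: [-0.5, -0.7, -0.8]
opening: 85.6
```

```bash
python3 -c "
from jig import *
st()
img,c=shot('wrist','w4.png')"
```

```text
t 5.2 tool jig [[-18.6 -38.9]] z 177.5 head-yaw deg 0.09 tilt [-0.0106  0.0003] Fjig [-0.4, -0.8, -0.8] open 85.6
```

View pics/w4.png

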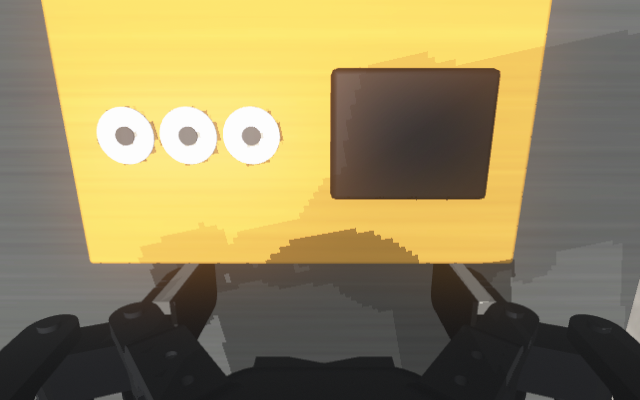

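Emit:
drive_tool --series '[{"xyz": [0.3,0,0],"turn": [0,0.3,0]},{"xyz": [0.3,0,0],"turn": [0,0.3,0]},{"xyz": [0.2,0,0],"turn": [0,0,0]},{"xyz": [0.2,0,0],"turn": [0,0,0]},{"xyz": [0.0,0,0],"turn": [0,0,0]}]'

```text
t: 5.75
tcp_pos: [533.1, 33.3, 177.5]
eef_rot: [0.995, -0.096, -0.005, 0.0]
force: [-0.4, -0.7, -0.4]
opening: 85.3
```

```bash
python3 -c "
from jig import *
st()"
```

```text
t 5.75 tool jig [[-11.3 -38.3]] z 177.5 head-yaw deg 0.18 tilt [-0.0105  0.0005] Fjig [-0.2, -0.7, -0.4] open 85.3
```

Emit:
drive_tool --series '[{"xyz": [0.3,0,0],"turn": [0,0.5,0.2]},{"xyz": [0.3,0,0],"turn": [0,0,0]},{"xyz": [0.3,0,0],"turn": [0,0,0]}]'

```text
t: 6.05
tcp_pos: [539.8, 32.5, 177.3]
eef_rot: [0.995, -0.098, -0.005, 0.0]
force: [-12.4, 1.5, 9.1]
opening: 85.4
```

```bash
python3 -c "
from jig import *
st()
shot('top','t5.png'); i=cv2.imread('pics/t5.png')[130:260,250:400]; cv2.imwrite('pics/t5z.png',cv2.resize(i,None,fx=4,fy=4))"
```

```text
t 6.05 tool jig [[ -4.5 -37.8]] z 177.3 head-yaw deg 0.02 tilt [-0.0101  0.0009] Fjig [-12.5, -0.9, 9.1] open 85.4
```

View pics/t5z.png

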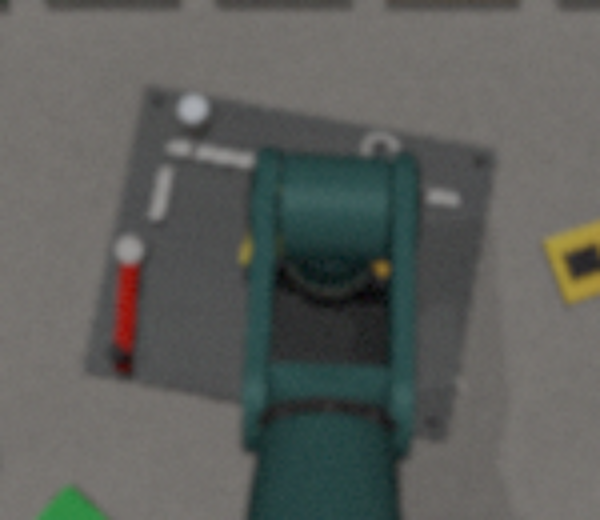

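Emit:
drive_tool --series '[{"xyz": [-1,0,0],"turn": [0,0.3,0]},{"xyz": [-2,0,0],"turn": [0,0.3,0]},{"xyz": [-1,0,-4],"turn": [0,0,0]},{"xyz": [0,-1,-4.5],"turn": [0,0,0]},{"xyz": [0,-1,-4.5],"turn": [0,0,0]},{"xyz": [0,-1,-4.5],"turn": [0,0,0]},{"xyz": [1,0,-4.5],"turn": [0,0,0]},{"xyz": [1,0,0],"turn": [0,0,0]},{"xyz": [0,0,0],"turn": [0,0,0]}]' --fingers 0 --squeeze 20

```text
t: 7.0
tcp_pos: [523.5, 68.0, 411.2]
eef_rot: [0.995, -0.097, 0.019, -0.001]
force: [0.2, -0.9, -1.7]
opening: -0.4
```

```bash
cat >> jig.py <<'E'
def meas(name):
    img,c=shot("wrist",name)
    ct=big(mask(img,(15,90,80),(35,255,255),(100,0,500,285))); r=rectz(c,ct,30)
    (x,y),(w,h),a=r; 
    if w<h: a-=90; w,h=h,w
    print("plate jig",J(np.array([x,y])).round(1),"size",round(w,1),round(h,1),"rel deg",round(a-90-np.degrees(yaw),2))
    return img,c
E
python3 -c "
from jig import *
st()
meas('w6.png')"
```

```text
t 7.0 tool jig [[-27.4  -6.1]] z 411.2 head-yaw deg 0.07 tilt [ 0.0379 -0.0009] Fjig [0.3, -0.9, -1.7] open -0.4
plate jig [[ 49.1 -29. ]] size 149.4 89.1 rel deg 0.08
```

View pics/w6.png

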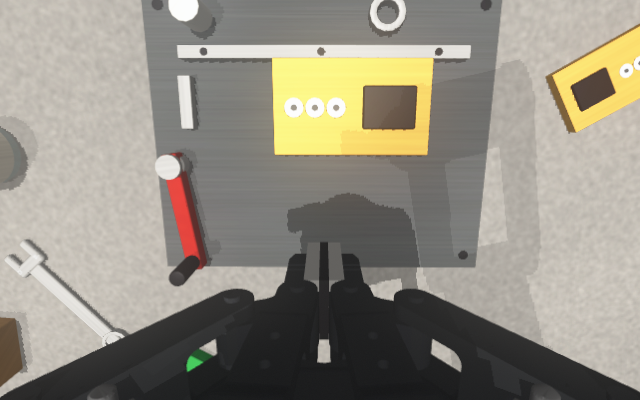

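Emit:
drive_tool --series '[{"xyz": [2,3.6,0],"turn": [0,-1.1,0]},{"xyz": [2,3.6,1],"turn": [0,-1.1,0]},{"xyz": [2,3.6,2],"turn": [0,0,0]},{"xyz": [2,3.4,2],"turn": [0,0,0]},{"xyz": [0,0,4],"turn": [0,0,0]},{"xyz": [0,0,4],"turn": [0,0,0]},{"xyz": [0,0,3],"turn": [0,0,0]},{"xyz": [0,0,0],"turn": [0,0,0]}]'

```text
t: 7.85
tcp_pos: [571.6, -90.2, 235.3]
eef_rot: [0.995, -0.097, -0.005, -0.005]
force: [-0.3, 0.1, -0.2]
opening: 0.0
```

```bash
python3 -c "
from jig import *
st()"
```

```text
t 7.85 tool jig [[  50.6 -151.9]] z 235.3 head-yaw deg 0.15 tilt [-0.0085  0.0112] Fjig [-0.4, 0.1, -0.2] open 0.0
```

Emit:
drive_tool --series '[{"xyz": [0,0,2.5],"turn": [-0.5,0.6,0.2]},{"xyz": [0,0,1.2],"turn": [0,0,0]},{"xyz": [0,0,0.6],"turn": [0,0,0]},{"xyz": [0,0,0],"turn": [0,0,0]}]'

```text
t: 8.25
tcp_pos: [571.1, -89.5, 192.2]
eef_rot: [0.995, -0.098, 0.0, -0.0]
force: [0.3, 0.5, 0.3]
opening: -0.1
```

```bash
python3 -c "
from jig import *
st()"
```

```text
t 8.25 tool jig [[  49.9 -151.4]] z 192.2 head-yaw deg -0.05 tilt [0.001  0.0006] Fjig [0.2, 0.6, 0.3] open -0.1
```

Emit:
drive_tool --series '[{"xyz": [0,-0.8,0],"turn": [0,0,0]},{"xyz": [0,-0.8,0],"turn": [0,0,0]},{"xyz": [0,-0.8,0],"turn": [0,0,0]},{"xyz": [0,-0.6,0],"turn": [0,0,0]},{"xyz": [0,-0.6,0],"turn": [0,0,0]},{"xyz": [0,-0.6,0],"turn": [0,0,0]},{"xyz": [0,-0.6,0],"turn": [0,0,0]},{"xyz": [0,-0.6,0],"turn": [0,0,0]}]'

```text
t: 9.05
tcp_pos: [584.4, -33.8, 198.4]
eef_rot: [0.995, -0.098, 0.005, 0.003]
force: [-1.0, -3.7, 1.3]
opening: -0.0
```

```bash
python3 -c "
from jig import *
st();shot('wrist','w7.png')"
```

```text
t 9.05 tool jig [[ 52.1 -94.1]] z 198.4 head-yaw deg -0.02 tilt [ 0.0104 -0.0064] Fjig [-0.2, -3.8, 1.3] open -0.0
```

View pics/w7.png

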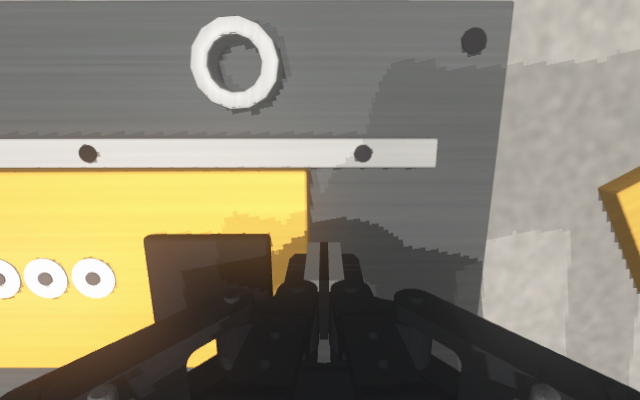

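Emit:
drive_tool --series '[{"xyz": [0,0.1,0.4],"turn": [0.2,-0.6,0]},{"xyz": [0,0,0.4],"turn": [0,0,0]},{"xyz": [0,-0.6,0.1],"turn": [0,0,0]},{"xyz": [0,-0.6,0.1],"turn": [0,0,0]},{"xyz": [0,-0.6,0.1],"turn": [0,0,0]}]'

```text
t: 9.6
tcp_pos: [588.4, -20.0, 197.0]
eef_rot: [0.995, -0.098, 0.001, 0.005]
force: [-4.5, -9.2, 7.0]
opening: 0.0
```

```bash
python3 -c "
from jig import *
st()"
```

```text
t 9.6 tool jig [[ 53.3 -79.8]] z 197.0 head-yaw deg -0.05 tilt [ 0.0016 -0.01  ] Fjig [-2.6, -9.9, 7.0] open 0.0
```

Emit:
drive_tool --series '[{"xyz": [0,0.6,0],"turn": [0.5,0,0]},{"xyz": [-0.3,0.4,0],"turn": [0,0,0]},{"xyz": [0,0,0.4],"turn": [0,0,0]},{"xyz": [0,0,0],"turn": [0,0,0]}]'

```text
t: 10.0
tcp_pos: [583.3, -28.6, 191.9]
eef_rot: [0.995, -0.099, 0.002, -0.003]
force: [0.2, 0.1, -1.0]
opening: -0.0
```

```bash
python3 -c "
from jig import *
st();shot('wrist','w8.png');shot('side','s8.png'); i=cv2.imread('pics/s8.png')[130:300,200:420]; cv2.imwrite('pics/s8z.png',cv2.resize(i,None,fx=3.4,fy=3.4))"
```

```text
t 10.0 tool jig [[ 50.  -89.2]] z 191.9 head-yaw deg -0.09 tilt [0.0037 0.0049] Fjig [0.2, 0.1, -1.0] open -0.0
```

View pics/w8.png

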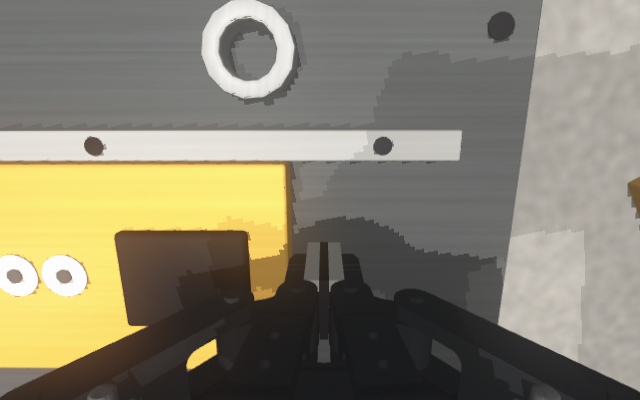

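View pics/s8z.png

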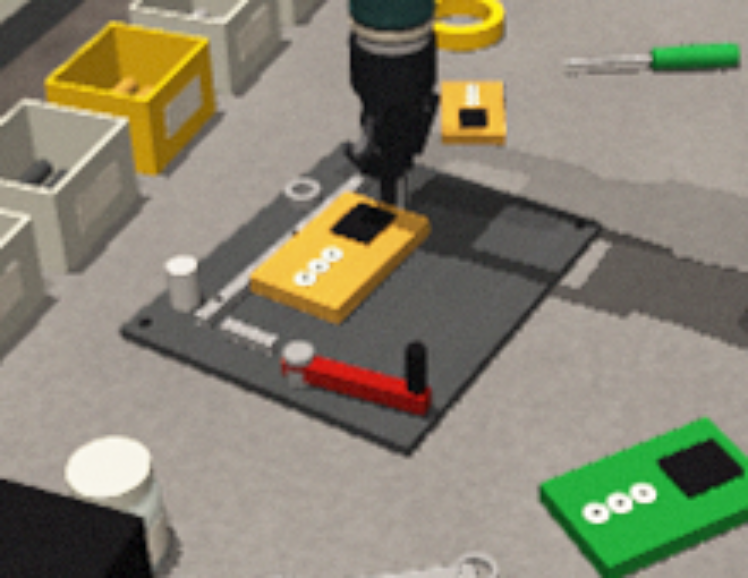

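Emit:
drive_tool --series '[{"xyz": [0,-0.7,0.1],"turn": [-0.4,0,0]},{"xyz": [0,-0.6,0.05],"turn": [0,0,0]},{"xyz": [0,-0.6,0.05],"turn": [0,0,0]},{"xyz": [0,-0.6,0.05],"turn": [0,0,0]},{"xyz": [0,-0.6,0.05],"turn": [0,0,0]},{"xyz": [0,-0.6,0.05],"turn": [0,0,0]}]'

```text
t: 10.7
tcp_pos: [589.8, -0.4, 192.6]
eef_rot: [0.995, -0.099, -0.001, 0.018]
force: [-3.9, -7.4, 4.8]
opening: 0.1
```

```bash
python3 -c "
from jig import *
st();shot('wrist','w9.png')"
```

```text
t 10.7 tool jig [[ 50.9 -60.4]] z 192.6 head-yaw deg -0.15 tilt [-0.0053 -0.0347] Fjig [-2.4, -8.0, 4.8] open 0.1
```

View pics/w9.png

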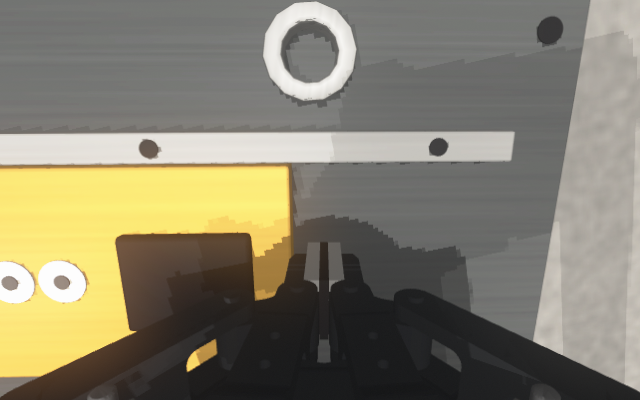

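Emit:
drive_tool --series '[{"xyz": [0,-0.3,0.05],"turn": [1.0,0.2,-0.1]},{"xyz": [0,-0.4,0.05],"turn": [0.6,0,0]},{"xyz": [0,-0.4,0.05],"turn": [0.3,0,0]},{"xyz": [0,-0.4,0.05],"turn": [0.3,0,0]},{"xyz": [0,-0.4,0.05],"turn": [0.3,0,0]}]'

```text
t: 11.25
tcp_pos: [592.3, 12.6, 192.4]
eef_rot: [0.995, -0.098, 0.0, 0.008]
force: [-2.7, -5.6, 3.3]
opening: 0.0
```

```bash
python3 -c "
from jig import *
st();shot('side','s10.png'); i=cv2.imread('pics/s10.png')[130:300,200:420]; cv2.imwrite('pics/s10z.png',cv2.resize(i,None,fx=3.4,fy=3.4))"
```

```text
t 11.25 tool jig [[ 50.8 -47.1]] z 192.4 head-yaw deg -0.03 tilt [-0.001  -0.0157] Fjig [-1.6, -6.0, 3.3] open 0.0
```

View pics/s10z.png

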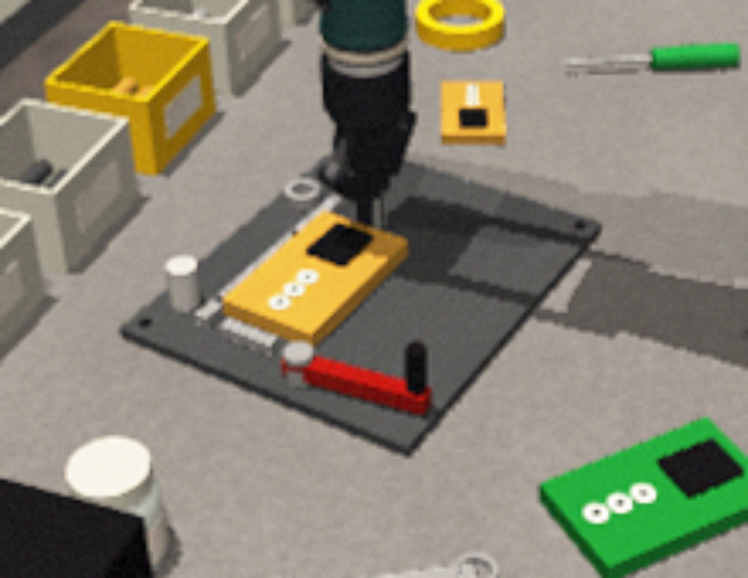

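Close now. I'll keep pushing in small rows until the force climbs.

Emit:
drive_tool --series '[{"xyz": [0,-0.3,0.05],"turn": [0.4,0,0]},{"xyz": [0,-0.3,0.05],"turn": [0.4,0,0]},{"xyz": [0,-0.3,0.05],"turn": [0.2,0,0]},{"xyz": [0,-0.3,0.05],"turn": [0.2,0,0]}]'

```text
t: 11.7
tcp_pos: [594.0, 19.9, 192.4]
eef_rot: [0.995, -0.098, -0.0, 0.006]
force: [-2.4, -6.5, 4.0]
opening: -0.1
```

```bash
python3 -c "
from jig import *
st()"
```

```text
t 11.7 tool jig [[ 51.  -39.6]] z 192.4 head-yaw deg -0.04 tilt [-0.0019 -0.0128] Fjig [-1.1, -6.9, 4.0] open -0.1
```

Emit:
drive_tool --series '[{"xyz": [0,-0.3,0.05],"turn": [0.4,0,0]},{"xyz": [0,-0.3,0.05],"turn": [0.4,0,0]},{"xyz": [0,-0.3,0.05],"turn": [0.2,0,0]}]'

```text
t: 12.0
tcp_pos: [594.9, 23.6, 192.4]
eef_rot: [0.995, -0.098, -0.001, 0.007]
force: [-4.1, -11.2, 4.9]
opening: -0.2
```

```bash
python3 -c "
from jig import *
st();shot('side','s11.png'); i=cv2.imread('pics/s11.png')[130:300,200:420]; cv2.imwrite('pics/s11z.png',cv2.resize(i,None,fx=3.4,fy=3.4))"
```

```text
t 12.0 tool jig [[ 51.3 -35.8]] z 192.4 head-yaw deg -0.05 tilt [-0.0037 -0.0146] Fjig [-1.8, -11.8, 4.9] open -0.2
```

View pics/s11z.png

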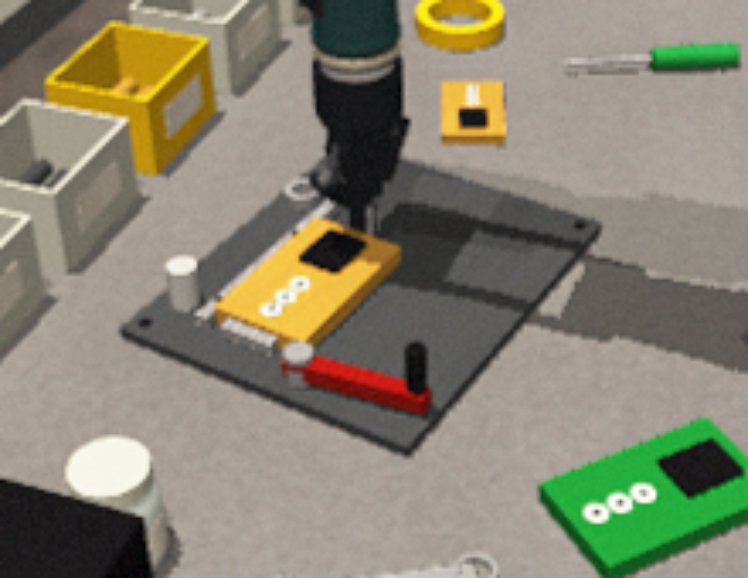

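Emit:
drive_tool --series '[{"xyz": [0,-0.4,0.05],"turn": [0.4,0,0]},{"xyz": [0,-0.4,0.05],"turn": [0.3,0,0]}]'

```text
t: 12.25
tcp_pos: [595.5, 25.1, 192.5]
eef_rot: [0.995, -0.099, -0.002, 0.012]
force: [-4.7, -12.5, 4.7]
opening: 0.0
```

```bash
python3 -c "
from jig import *
st()"
```

```text
t 12.25 tool jig [[ 51.6 -34.2]] z 192.5 head-yaw deg -0.09 tilt [-0.0073 -0.0233] Fjig [-2.2, -13.2, 4.7] open 0.0
```

Emit:
drive_tool --series '[{"xyz": [0,1,0],"turn": [0.6,0.3,0]},{"xyz": [0,2,0],"turn": [0,0,0]},{"xyz": [0,1,-3],"turn": [0,0,0]},{"xyz": [-2,0,-4.5],"turn": [0,0,0]},{"xyz": [-3,-2,-3.5],"turn": [0,0,0]},{"xyz": [-3,-3,-2.5],"turn": [0,0,0]},{"xyz": [-2.5,-3,-3],"turn": [0,0,0]},{"xyz": [0,-2,-3],"turn": [0,0,0]},{"xyz": [0,0,0],"turn": [0,0,0]}]'

```text
t: 13.15
tcp_pos: [501.3, 109.1, 392.6]
eef_rot: [0.995, -0.1, 0.001, 0.002]
force: [0.0, -0.8, -0.0]
opening: -0.1
```

```bash
python3 -c "
from jig import *
st()
meas('w12.png')"
```

```text
t 13.15 tool jig [[-57.3  29.9]] z 392.6 head-yaw deg -0.2 tilt [ 0.0015 -0.0037] Fjig [0.2, -0.7, -0.0] open -0.1
plate jig [[48.5 50.1]] size 149.4 88.8 rel deg -0.15
```

View pics/w12.png

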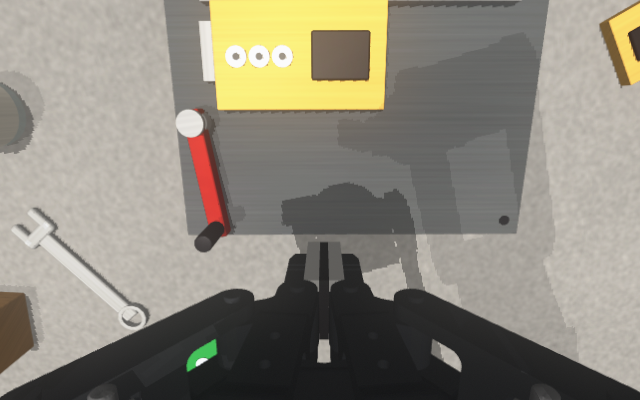

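Emit:
drive_tool --series '[{"xyz": [3,0,0],"turn": [0,0,0]},{"xyz": [2,0,0],"turn": [0,0,0]},{"xyz": [0,0,0],"turn": [0,0,0]},{"xyz": [0,0,0],"turn": [0,0,0]}]'

```text
t: 13.6
tcp_pos: [550.2, 97.5, 384.4]
eef_rot: [0.995, -0.1, -0.006, 0.003]
force: [0.3, 1.5, -0.1]
opening: -0.1
```

```bash
python3 -c "
from jig import *
st()
img,c=meas('w13.png')
cv2.imwrite('pics/w13z.png',cv2.resize(img[20:220,140:420],None,fx=2.8,fy=2.8,interpolation=cv2.INTER_CUBIC))"
```

```text
t 13.6 tool jig [[-7.1 28. ]] z 384.4 head-yaw deg -0.21 tilt [-0.0118 -0.0045] Fjig [-0.0, 1.6, -0.1] open -0.1
plate jig [[49.5 50.1]] size 149.4 88.5 rel deg -0.16
```

View pics/w13z.png

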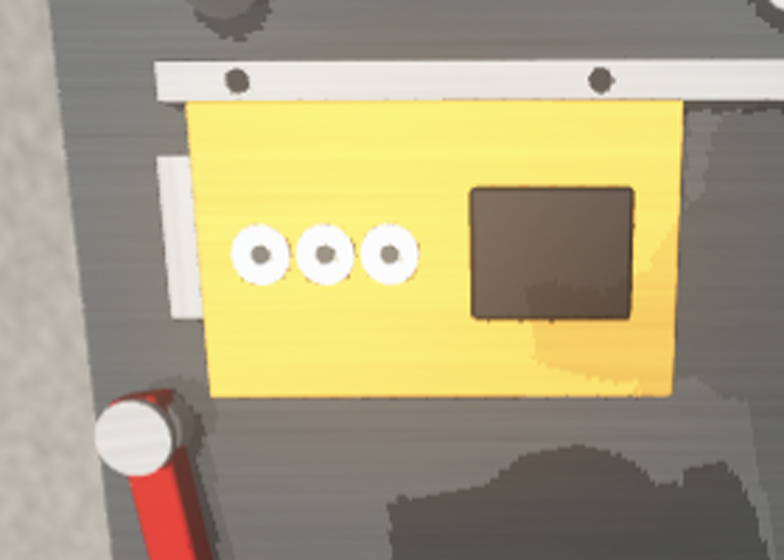

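The plate looks seated. I'll give it one confirming two-finger push against the fence before the gate.

Emit:
drive_tool --series '[{"xyz": [-3,-1,2],"turn": [0.2,0.6,-0.2]},{"xyz": [-1,0,4],"turn": [0,0,0]},{"xyz": [0,0,4],"turn": [0,0,0]},{"xyz": [0,0,4],"turn": [0,0,0]},{"xyz": [0,0,4],"turn": [0,0,0]},{"xyz": [0,0,1.5],"turn": [0,0,0]},{"xyz": [0,0,0],"turn": [0,0,0]}]' --fingers 8.5

```text
t: 14.35
tcp_pos: [505.5, 114.5, 182.3]
eef_rot: [0.995, -0.098, -0.001, 0.001]
force: [-0.2, -0.7, -0.3]
opening: 85.0
```

```bash
python3 -c "
from jig import *
st()"
```

```text
t 14.35 tool jig [[-54.2  36. ]] z 182.3 head-yaw deg -0.06 tilt [-0.0019 -0.0019] Fjig [-0.1, -0.7, -0.3] open 85.0
```

Emit:
drive_tool --series '[{"xyz": [1.2,0,0.5],"turn": [0,0,0]},{"xyz": [1.2,0,0],"turn": [0,0.2,0]},{"xyz": [1,0,0],"turn": [0,0.2,0]},{"xyz": [0.5,0,0],"turn": [0,0.2,0]},{"xyz": [0.3,0,0],"turn": [0,0.1,0]},{"xyz": [0.3,0,0],"turn": [0,0,0]}]'

```text
t: 14.95
tcp_pos: [550.9, 105.5, 181.6]
eef_rot: [0.995, -0.098, 0.006, 0.001]
force: [-10.1, 1.8, 5.4]
opening: 85.0
```

```bash
python3 -c "
from jig import *
st()"
```

```text
t 14.95 tool jig [[-7.9 36. ]] z 181.6 head-yaw deg -0.06 tilt [ 0.0116 -0.0031] Fjig [-10.2, -0.2, 5.4] open 85.0
```

Emit:
drive_tool --series '[{"xyz": [0.4,0,0],"turn": [0,0,0]},{"xyz": [0.3,0,0],"turn": [0,0,0]}]'

```text
t: 15.15
tcp_pos: [553.7, 105.2, 181.7]
eef_rot: [0.995, -0.098, -0.003, 0.001]
force: [-8.0, 0.2, 5.2]
opening: 85.1
```

```bash
python3 -c "
from jig import *
st()"
```

```text
t 15.15 tool jig [[-5.1 36.3]] z 181.7 head-yaw deg -0.02 tilt [-0.0066 -0.0008] Fjig [-7.9, -1.4, 5.2] open 85.1
```

Emit:
drive_tool --series '[{"xyz": [-1,0,0],"turn": [0,0,0]},{"xyz": [-3,0,0],"turn": [0,0.2,0]},{"xyz": [-1,0,-4],"turn": [0,0,0]},{"xyz": [0,0,-4.5],"turn": [0,0,0]},{"xyz": [0,0,-4.5],"turn": [0,0,0]},{"xyz": [-1.5,-3,-2],"turn": [0,0,0]},{"xyz": [-1.5,-3.5,0],"turn": [0,0,0]},{"xyz": [-1.5,-3.5,0],"turn": [0,0,0]},{"xyz": [-1,-3,0],"turn": [0,0,0]},{"xyz": [0,0,0],"turn": [0,0,0]}]' --fingers 0

```text
t: 16.15
tcp_pos: [467.9, 257.7, 337.0]
eef_rot: [0.995, -0.1, -0.001, -0.001]
force: [-0.6, -0.1, -0.1]
opening: -0.2
```

```bash
python3 -c "
from jig import *
st();shot('wrist','w14.png')
img,c=shot('top','t14.png');cv2.imwrite('pics/t14z.png',cv2.resize(img[130:260,250:400],None,fx=4,fy=4))"
```

```text
t 16.15 tool jig [[-118.9  169.1]] z 337.0 head-yaw deg -0.22 tilt [-0.0009  0.0019] Fjig [-0.6, -0.2, -0.1] open -0.2
```

View pics/w14.png

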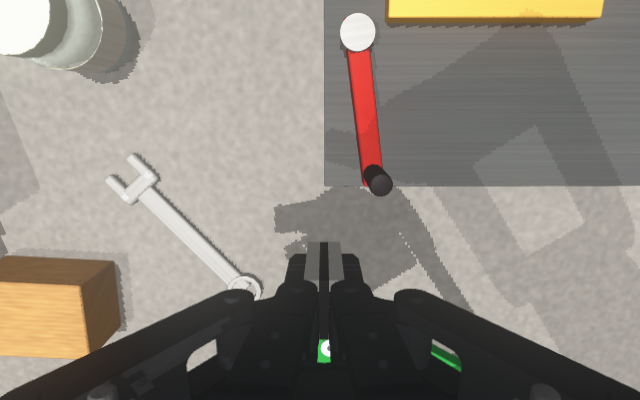

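View pics/t14z.png

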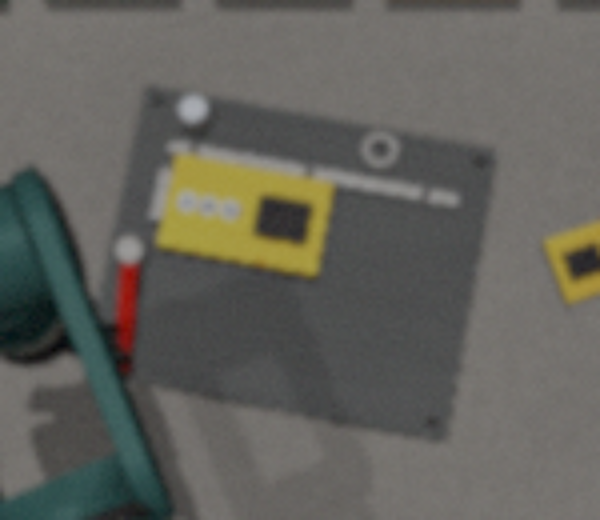

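```bash
python3 -c "
from jig import *
s,c=shot('wrist')
k=J(onz(c,[(380,184)],76)); print(k); p=J(onz(c,[(357,31)],40)); print('pivot',p)
d=k[0]-np.array([-6,147]); a=np.arctan2(-d[0],-d[1]); print('a',a,np.linalg.norm(d))
print(k[0]-np.array([np.cos(a),-np.sin(a)])*35)"
```

```text
[[-103.09484643  130.52365084]]
pivot [[ -4.87652469 143.9938276 ]]
a 1.4027042274962116 98.4828882869411
[-108.95040399  165.0303523 ]
```

Emit:
drive_tool --series '[{"xyz": [0.8,0,2],"turn": [0,0,-8.5]},{"xyz": [0,0,4],"turn": [0,0,0]},{"xyz": [0,0,4],"turn": [0,0,0]},{"xyz": [0,0,1.5],"turn": [0,0,0]},{"xyz": [0,0,0],"turn": [0,0,0]}]'

```text
t: 16.8
tcp_pos: [478.9, 246.2, 219.6]
eef_rot: [1.0, -0.029, 0.002, 0.001]
force: [-0.0, 0.1, 0.6]
opening: 0.2
```

```bash
python3 -c "
from jig import *
st();shot('side','s15.png'); i=cv2.imread('pics/s15.png')[130:300,200:420]; cv2.imwrite('pics/s15z.png',cv2.resize(i,None,fx=3.4,fy=3.4))"
```

```text
t 16.8 tool jig [[-106.  160.]] z 219.6 head-yaw deg 7.89 tilt [ 0.0042 -0.0019] Fjig [-0.0, 0.1, 0.6] open 0.2
```

View pics/s15z.png

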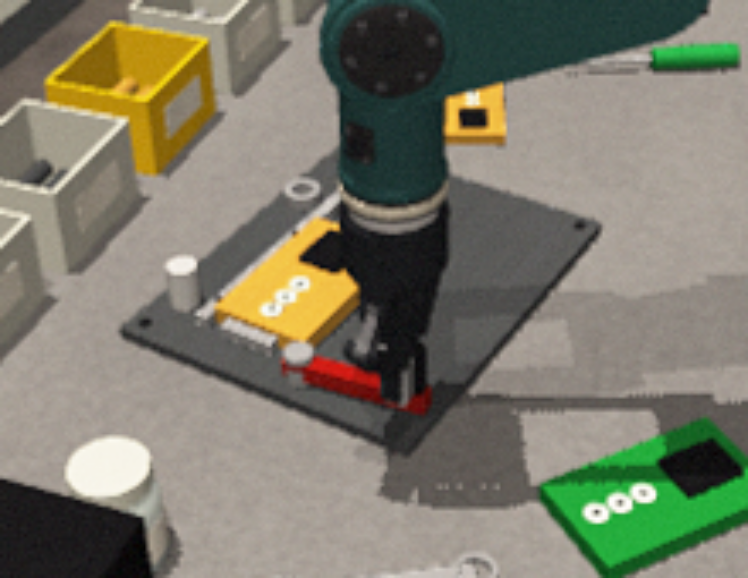

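Emit:
drive_tool --series '[{"xyz": [0,0.7,0],"turn": [0,0,0]},{"xyz": [-0.15,1.05,0],"turn": [0,0,-6]},{"xyz": [-0.15,1.05,0],"turn": [0,0,-6]},{"xyz": [-0.15,1.05,0],"turn": [0,0,-6]},{"xyz": [-0.15,1.05,0],"turn": [0,0,-6]}]'

```text
t: 17.35
tcp_pos: [478.7, 194.7, 227.7]
eef_rot: [0.982, 0.186, 0.008, -0.001]
force: [-0.1, 1.4, -1.2]
opening: -0.2
```

```bash
cat >> jig.py <<'E'
def rad():
    s=manip.read_state();M=R.from_quat(s["eef_rot"]).as_matrix(); h=np.arctan2(M[1,0],M[0,0])-yaw
    tip=s["tcp_pos"]+M[:,2]*170; d=J(tip)[0]-np.array([-6,147]); x=np.array([np.cos(h),np.sin(h)]);y=np.array([np.sin(h),-np.cos(h)])
    print("tip from pivot: toolx",(d@x).round(1),"tooly",(d@y).round(1),"gate by heading deg",(90-np.degrees(h)).round(1))
E
python3 -c "
from jig import *
st();rad();shot('wrist','w16.png')"
```

```text
t 17.35 tool jig [[-96.1 109.4]] z 227.7 head-yaw deg 32.72 tilt [0.0151 0.0054] Fjig [-0.4, 1.3, -1.2] open -0.2
tip from pivot: toolx -93.4 tooly -17.0 gate by heading deg 57.3
```

View pics/w16.png

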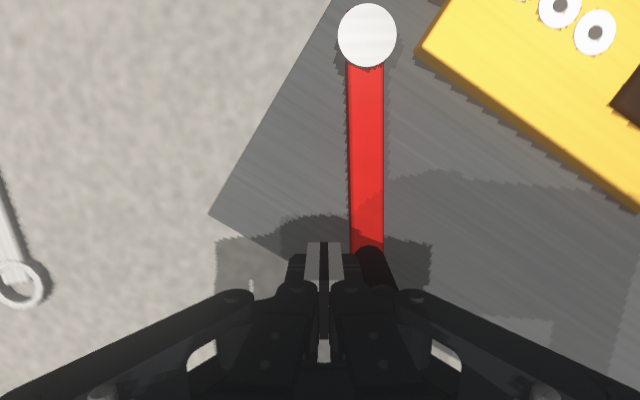

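Emit:
drive_tool --series '[{"xyz": [-0.4,1.0,0.4],"turn": [0,-0.5,-6]},{"xyz": [-0.4,1.05,0.4],"turn": [0,-0.4,-6]},{"xyz": [-0.2,1.05,0.15],"turn": [0,0,-6]},{"xyz": [-0.15,1.05,0.15],"turn": [0,0,-6]}]'

```text
t: 17.8
tcp_pos: [492.1, 151.8, 224.7]
eef_rot: [0.92, 0.391, 0.008, 0.001]
force: [-0.1, 1.8, -1.0]
opening: 0.1
```

```bash
python3 -c "
from jig import *
st();rad()"
```

```text
t 17.8 tool jig [[-74.6  69.9]] z 224.7 head-yaw deg 57.24 tilt [0.015  0.0034] Fjig [-0.4, 1.8, -1.0] open 0.1
tip from pivot: toolx -99.7 tooly -14.5 gate by heading deg 32.8
```

Emit:
drive_tool --series '[{"xyz": [-0.15,0.9,0.2],"turn": [0,-0.4,-7]},{"xyz": [-0.15,0.9,0.2],"turn": [0,-0.4,-6]},{"xyz": [-0.15,0.9,0.15],"turn": [0,0,-6]},{"xyz": [-0.15,0.7,0.1],"turn": [0,0,-6]}]'

```text
t: 18.2
tcp_pos: [518.4, 125.9, 224.7]
eef_rot: [0.812, 0.584, 0.005, 0.006]
force: [-0.8, 0.8, -0.6]
opening: -0.0
```

```bash
python3 -c "
from jig import *
st();rad();shot('wrist','w17.png')"
```

```text
t 18.2 tool jig [[-43.8  49.7]] z 224.7 head-yaw deg 82.7 tilt [ 0.0145 -0.0044] Fjig [-0.9, 0.6, -0.6] open -0.0
tip from pivot: toolx -101.3 tooly -22.5 gate by heading deg 7.3
```

View pics/w17.png

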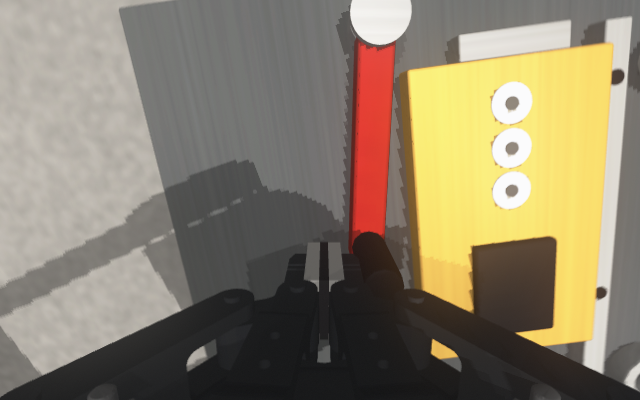

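Emit:
drive_tool --series '[{"xyz": [-0.1,0.7,0.1],"turn": [0,-0.4,-4]},{"xyz": [-0.1,0.6,0.1],"turn": [0,0,-3]},{"xyz": [0,0.4,0],"turn": [0,0,0]},{"xyz": [0,0.3,0],"turn": [0,0,0]}]'

```text
t: 18.65
tcp_pos: [533.8, 119.0, 225.5]
eef_rot: [0.777, 0.629, -0.003, 0.002]
force: [-8.4, 2.0, 1.9]
opening: -0.4
```

```bash
python3 -c "
from jig import *
st();rad();shot('wrist','w18.png')"
```

```text
t 18.65 tool jig [[-27.3  45.9]] z 225.5 head-yaw deg 89.25 tilt [-0.0026 -0.0072] Fjig [-8.6, 0.3, 1.9] open -0.4
tip from pivot: toolx -102.7 tooly -20.1 gate by heading deg 0.7
```

View pics/w18.png

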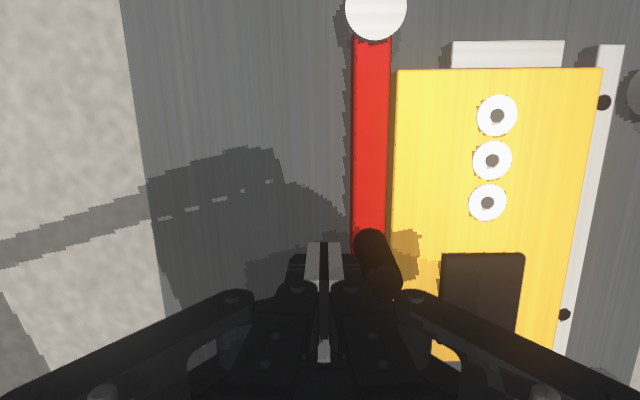

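Contact at 8.6 N against the 1–2 N the gate needs to turn, so it is at its stop. One more small push, then back off and look.

Emit:
drive_tool --series '[{"xyz": [0,0.3,0],"turn": [0,0,0]},{"xyz": [0,0.3,0],"turn": [0,0,0]}]'

```text
t: 18.9
tcp_pos: [535.9, 118.7, 225.7]
eef_rot: [0.779, 0.627, -0.008, -0.003]
force: [-8.2, 0.7, 1.9]
opening: 0.1
```

```bash
python3 -c "
from jig import *
st();rad()"
```

```text
t 18.9 tool jig [[-25.2  46. ]] z 225.7 head-yaw deg 88.86 tilt [-0.0165 -0.005 ] Fjig [-8.2, -0.9, 1.9] open 0.1
tip from pivot: toolx -102.8 tooly -19.7 gate by heading deg 1.1
```

Emit:
drive_tool --series '[{"xyz": [0,-1,0],"turn": [0,0,0]},{"xyz": [0,-3,0],"turn": [0,0,0]},{"xyz": [0,-3,-2],"turn": [0,0,8]},{"xyz": [0,0,-4.5],"turn": [0,0,8.5]},{"xyz": [0,0,-4.5],"turn": [0,0,8.5]},{"xyz": [0,0,-4.5],"turn": [0,0,8.5]},{"xyz": [0,0,-3],"turn": [0,0,8.5]},{"xyz": [0,0,0],"turn": [0,0,8.5]},{"xyz": [0,0,0],"turn": [0,0,8.5]},{"xyz": [0,0,0],"turn": [0,0,8.5]},{"xyz": [0,0,0],"turn": [0,0,8.5]},{"xyz": [0,0,0],"turn": [0,0,8.5]}]'

```text
t: 20.1
tcp_pos: [459.4, 134.4, 431.0]
eef_rot: [0.997, -0.075, 0.006, 0.002]
force: [0.5, -0.4, -0.5]
opening: -0.2
```

```bash
python3 -c "
from jig import *
st();meas('w19.png')"
```

```text
t 20.1 tool jig [[-103.3   46.5]] z 431.0 head-yaw deg 2.65 tilt [ 0.0121 -0.0049] Fjig [0.5, -0.3, -0.5] open -0.2
plate jig [[33.4 49.2]] size 150.2 62.7 rel deg 0.15
```

View pics/w19.png

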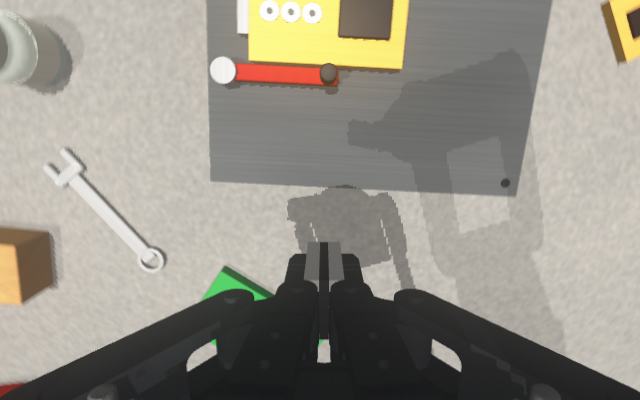

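Emit:
drive_tool --series '[{"xyz": [4,0,0],"turn": [0,0,2.6]},{"xyz": [4,0,0],"turn": [0,0,0]},{"xyz": [0,0,0],"turn": [0,0,0]},{"xyz": [0,0,0],"turn": [0,0,0]}]'

```text
t: 20.55
tcp_pos: [537.6, 120.0, 434.7]
eef_rot: [0.995, -0.099, 0.009, 0.002]
force: [0.3, 0.5, 0.2]
opening: 0.1
```

```bash
python3 -c "
from jig import *
st();img,c=meas('w20.png')
r=big(mask(img,(0,120,60),(8,255,255),(120,60,420,230)))
(x,y),(w,h),a=rectz(c,r,34); 
print('bar',J(np.array([x,y])),w,h,a, 'rel',((a-np.degrees(yaw))+45)%90-45)
m=np.zeros(img.shape[:2],np.uint8);cv2.drawContours(m,[r],-1,255,-1); x0,y0,bw,bh=cv2.boundingRect(r);print(x0,y0,bw,bh)
us=np.arange(x0+30,x0+bw-35); vt=np.array([np.nonzero(m[:,u])[0].min() for u in us])-0.5
P=J(onz(c,np.c_[us,vt],34)); v,p=line(P); print('front edge slope deg',np.degrees(np.arctan(v[0]/v[1])),'x at y',P[[0,-1]])
# plate edges
ct=big(mask(img,(15,90,80),(35,255,255),(100,0,500,285))); m2=np.zeros_like(m);cv2.drawContours(m2,[ct],-1,255,-1); x0,y0,bw,bh=cv2.boundingRect(ct)
us=np.arange(x0+15,x0+bw-15)
for nm,f,o in(('far',np.min,-.5),('near',np.max,.5)):
  vt=np.array([f(np.nonzero(m2[:,u])[0]) for u in us])+o; P=J(onz(c,np.c_[us,vt],30)); v,p=line(P); print(nm,np.degrees(np.arctan(v[0]/v[1])),p)
vs=np.arange(y0+10,y0+bh-15); ul=np.array([np.nonzero(m2[q])[0].min() for q in vs])-.5; print('left y',np.median(J(onz(c,np.c_[ul,vs],30))[:,1]))
cv2.imwrite('pics/w20z.png',cv2.resize(img[40:240,160:440],None,fx=2.8,fy=2.8,interpolation=cv2.INTER_CUBIC))
"
```

```text
t 20.55 tool jig [[-23.8  47.6]] z 434.7 head-yaw deg -0.15 tilt [ 0.0182 -0.0049] Fjig [0.2, 0.5, 0.2] open 0.1
plate jig [[44.2 50.2]] size 149.4 99.8 rel deg -0.12
bar [[-5.57062172 87.4063631 ]] 98.61400604248047 16.387317657470703 79.26020050048828 rel 0.49450684
237 151 97 17
front edge slope deg 0.13976364 x at y [[  2.6293337  105.83543265]
 [  2.55197674  74.04652019]]
far 0.117633834 [94.48737 60.96744]
near 0.12695703 [ 4.163192 61.97016 ]
left y 124.75754536896935
```

View pics/w20z.png

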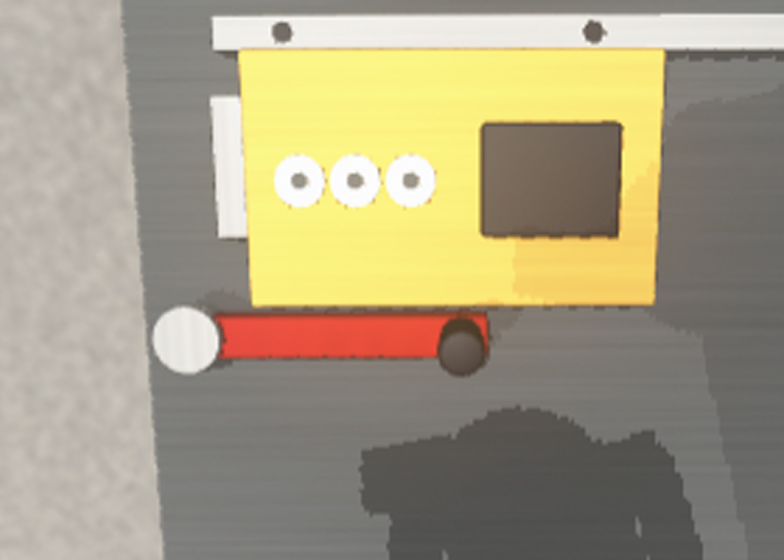

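```bash
python3 -c "
from jig import *
img,c=shot('side','s21.png'); a=cv2.imread('pics/side0.png')
d=cv2.absdiff(a,img).max(2); cv2.imwrite('pics/s21d.png',np.vstack([img[90:380,:],cv2.merge([d]*3)[90:380,:]]))"
```

```text
(no output)
```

View pics/s21d.png

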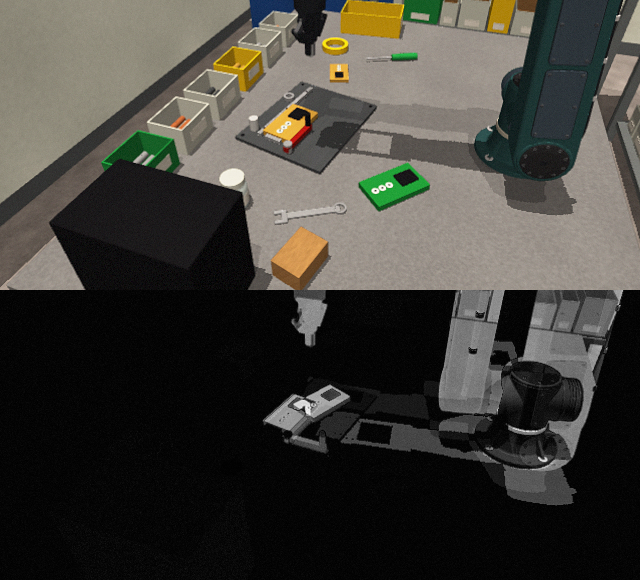

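The difference image shows that only the plate, the gate and the arm with its shadow have changed. The collar, the gauge and the loose things on the bench are where they were.

```bash
python3 -c "
from bench import manip
print(manip.hand_in())"
```

```text
the job is handed in; nothing more can be done
None
```

The plate is home in its corner with the gate shut in front of it, and I handed the job in at about 20.6 s. I pushed the plate square against the fence with open fingers, slid it along to the side stop with closed fingers, then pushed it against the fence once more. Only then did I swing the gate shut by its knob.

- **Plate:** The last wrist view puts its far edge at x = 94.5 mm (fence 95), its left end at y = 124.8 mm (stop 125), and its turn at about 0.12°. The plate stands higher than the fence and stop, so small gaps can't be seen from above. The evidence for contact is the push force, about 13 N at the stop and 8–12 N at the fence.
- **Gate:** The bar's plate-side edge is at x = 2.6 mm where 2 was expected, within calibration error, and its turn is about 0.14°. The knob resisted with 8 N at the end of travel, against the 1–2 N it takes to turn.
- **Other things:** Comparing the side camera's first and last pictures, only the plate, the gate and the arm with its shadow changed.
- **Checks that disagreed:** One rough fit put the plate's centre at x = 44.2 mm, because dark red bar pixels got into the yellow mask. A rough fit of the bar gave its turn as 0.5°. I went by the straight-edge fits above instead.

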